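Slide the pin tin between two books to its coaster

ROBOT

A 7-joint arm with a two-finger parallel gripper is mounted at the origin on a cart in front of the work surface, level with it; the furniture and walls round the work are solid. World frame = base frame: x ahead of the robot, y to its left, z up, the work surface at z = 0. Lengths are in m, angles in degrees, forces in N, time in s.
With the tool pointing down it reaches from about 0.425 to 0.875 m from the base axis. Payload 4.7 kg.
Tool frame: the origin (TCP) lies between the finger pads; the fingertips stand 8 mm ahead of it and the grasp point (between the pads) lies 11 mm behind it (env.tip_extent is the distance from the TCP to the fingertips, in m); z points along the fingers, y is the line along which they close (so a half turn about z gives the same grasp; the last joint's range is limited). The gripper opens to 87 mm and grips with 3 to 60 N. Pads are 19 mm wide; open, the fingers measure 117 mm over their backs; the gripper's body (75 mm by 190 mm) begins 51 mm behind the grasp point.
Start: joints at [-70.468, 18.392, -4.016, 83.108, 1.295, 78.541, -3.26], TCP at [0.209, 0.616, 0.231] pointing down, gripper open.
Joint ranges: [-163.93, 163.93], [-17.29, 119.83], [-79.2, 71.16], [3.27, 140.29], [-89.18, 269.18], [5.43, 117.66], [-154.24, 154.24]. Speed limits (degrees/s): [147.25, 147.25, 180, 180, 180, 180, 180].

INTERFACE

Orientations are given as [roll, pitch, yaw] about the fixed x, y, z axes, in that order (R = Rz(yaw) Ry(pitch) Rx(roll)).
In Python, from cell import sensors, vision, workorder, env gives the robot as it stands.
- The arm moves only by the tool drive_tool, never from a script. Its argument "moves" is a list of rows, each an object of numbers: "x", "y", "z": the shift along the tool's x, y, z in mm; "rx", "ry", "rz": the turn, a rotation vector about the tool's x, y, z in rad; "fingers": the closure, from -1 (fully open) to 1 (shut). In form: [{"x": .., "y": .., "z": .., "rx": .., "ry": .., "rz": .., "fingers": ..}, ...]. A call has 1 to 20 rows; each row is the pose to reach, as a shift and turn from the pose commanded when the call began, along the tool's axes at that moment; what a row does not reach only later rows make up. A row lasts 1/8 s, in which the tool goes at most 62.5 mm and 10.7 degrees, less where a joint would pass 70% of its speed; a pose out of reach is approached as far as the arm can. A call with a gripper value outside its range is refused whole. The fingers move at their own pace and stop on an object; "force" is the grip in N (left out, the last holds). Time passes only in rows, so rows that repeat a pose let the fingers close. It gives the time, the measured TCP pose, the force, the opening and the grip force at its end, in the units of the state.
- sensors.get_obs(): the state, without advancing time (a new reading comes with each control period).
- vision.read_camera(name): name is "side" or "top" or "wrist"; returns a dict with "image" (420x560x3 uint8, red, green, blue), "fx", "fy", "cx", "cy" (pixels), "R" (3x3) and "t" (3): a world point X has camera coordinates R X + t. Camera axes: x right, y down, z forward; pixel columns grow to the right and rows downward; lengths in m; the calibration is good to about 2 mm. A picture is of the moment at which its call begins. There is no depth.
- workorder.sign_off(): hands the job in; it is judged then, once.
The state is a dict: "time_s": time; "qpos": joint angles; "joint_velocities": joint speeds; "effort": joint torques, N m; "tool_pos": TCP position; "tool_rot": TCP orientation; "force": force on the tool from outside, world axes, zero at the start; "wrist_torque": the same for the moment, N m; "grip_width": finger opening in m; "grasp_force": force on a finger pad.
Only numpy, scipy, OpenCV 4.12 (cv2) and the standard library are available. Lean on these libraries where they do the work, as an engineer would, in place of code of your own. Each camera call takes 0.05 s, during which the arm holds its last target. There are 200 camera calls.

TASK

Push the small round brown tin along the table, through the narrow gap between the tan book and the orange book, to the round blue coaster on the other side, so that the whole tin stands on the coaster. Only push it, gently, with the fingertips or the outside of the fingers: do not grip, lift or tip it. Leave the thread reel, the eraser and the toy car where they are.

Things in the scene. Friction and masses are not known exactly. Their poses are not given: they have to be found in the camera images.
- tin: small round brown tin with a pressed lid, loose, 0.08 to 0.17 kg. Its wall is 68 mm across up to 18 mm high, the lid above that 70.4 mm across, the top 27 mm high. Origin: centre of the underside, z up. It slides flat on the table, on one side of the gap, and its yaw means nothing.
- tan_book: tan paperback lying flat, fixed (it does not give way): 190 mm along its x, 124 mm along its y, 22 mm high, sides upright. Origin: centre of the underside. Its x axis runs along the gap; the gap lies on its -y side, beyond its face at y = -0.062.
- orange_book: orange book lying flat, fixed: 235 mm along its x, 174 mm along its y, 22 mm high. Origin: centre of the underside. Its face at x = -0.1175 (upright, 174 mm long) is the other side of the gap, parallel to the tan book's face and centred level with it. The gap between the faces is 76 to 79 mm wide: 6 to 9 mm more than the tin. Nothing else stands in it.
- coaster: round flat coaster of dark blue felt with a thin white ring near its edge, 100 mm across, fixed; it is less than 2 mm thick and the tin slides on to it without any step or resistance. Origin: its centre, at table height. It lies beyond the other end of the gap from the tin, up to about 25 mm to either side of the gap's middle line, as the tin is at the start.
- reel: bystander: thread reel with red thread, standing, 28 mm across, 40 mm high; origin: centre of the underside
- rubber: bystander: eraser in a blue sleeve, 21 x 45 x 13 mm (x, y, z); origin: centre of the underside
- car: bystander: yellow toy car, 32 x 62 x 29 mm (x, y, z); origin: centre of the underside
Mind the look-alikes: they are no part of the job. Several things have the shape of the tan_book; the one meant has the colours described above.

How it is judged:
By the outcome, as a careful person would: the job done as asked, in the order asked, and still so for the second after the job is handed in, with the robot touching nothing.
It also fails if it takes over 64 s, if anything falls off the work surface, if the arm or the gripper's body presses on something with over 40 N, if the wrist force passes 120 N, or if a joint passes its speed limit or range.

## Working session

There is one attempt and no reset: what is moved stays moved. The work goes in short steps, Python scripts to look and compute and a tool call to move; the robot and the scene stay as the last step left them, time stands still between calls to the robot, and variables do not carry over. Pictures are saved under pics/ and viewed, at most 10 in all, crops included, and the job is handed in when it is done.

Besides the shell and the picture viewer there is one more tool, called after "Emit:" as name(argument=value, ...), one argument or row to a line, values as JSON. drive_tool: Moves the arm, as the interface text tells. Its arguments: {"type":"object","properties":{"moves":{"type":"array"},"force":{"type":"number"}},"required":["moves"]}

```bash
mkdir -p pics; python3 - <<'E'
from cell import sensors, vision, workorder, env
import cv2,numpy as np
o=sensors.get_obs();print(o['time_s'],o['tool_pos'],o['tool_rot'],o['grip_width'],env.tip_extent)
for n in("top","side"):
    d=vision.read_camera(n);cv2.imwrite(f"pics/{n}0.png",d["image"][:,:,::-1]);print(n,d['fx'],d['cx'],d['cy'],np.round(d['R'],3).tolist(),d['t'])
E
```

```text
0.0 [0.20854601 0.61507115 0.22948627] [-1.79893283e+02  8.24409357e-03  1.61279266e+02] 0.08728766918354061 0.008
top 413.3152481599617 281.45421786270174 213.12767631536462 [[-0.018, -1.0, -0.003], [-0.996, 0.018, -0.083], [0.083, 0.002, -0.997]] [0.02698626 0.54235922 1.04599995]
side 505.6580880334877 275.59287260404807 219.41730182136416 [[-0.99, -0.14, 0.022], [-0.104, 0.612, -0.784], [0.096, -0.778, -0.62]] [0.55708006 0.05811092 1.22472036]
```

View pics/top0.png

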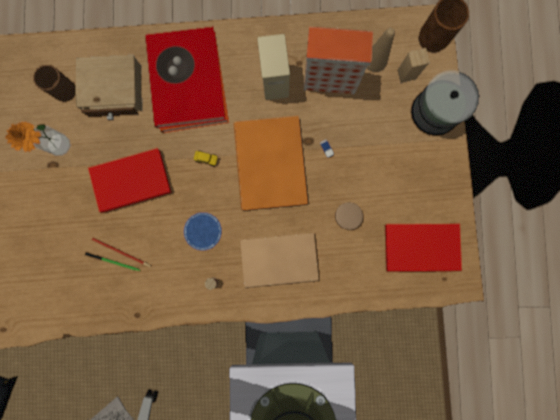

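View pics/side0.png

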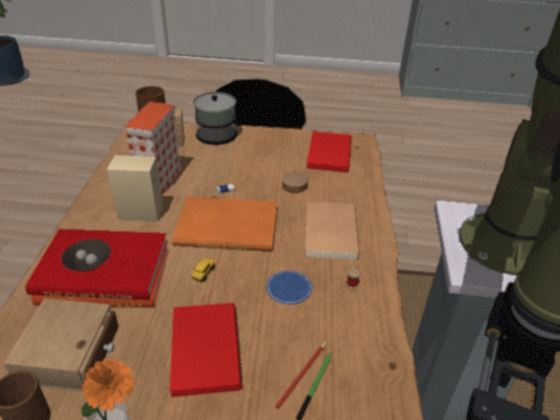

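The top view shows the tin at (349,216), the orange book at (271,163), the tan book at (279,260) and the coaster at (203,231). The car is at (206,158), the rubber at (327,149) and the reel at (210,283). The side view agrees, with the tin at (295,182) and the coaster at (289,287). The push therefore goes along +y.

```bash
cat > h.py <<'E'
from cell import sensors, vision, workorder, env
import cv2,numpy as np
def ray(d,p):
    v=d['R'].T@np.array([(p[0]-d['cx'])/d['fx'],(p[1]-d['cy'])/d['fy'],1.]);return -d['R'].T@d['t'],v/np.linalg.norm(v)
def cast(d,p,z):
    c,v=ray(d,p);return (c+v*(z-c[2])/v[2])[:2]
def tri(d1,p1,d2,p2):
    a,u=ray(d1,p1);b,w=ray(d2,p2)
    s=np.linalg.lstsq(np.c_[u,-w],b-a,rcond=None)[0]
    return (a+u*s[0]+b+w*s[1])/2
def blob(d,lo,hi,seed):
    hsv=cv2.cvtColor(d['image'],cv2.COLOR_RGB2HSV)
    m=cv2.morphologyEx(cv2.inRange(hsv,np.array(lo),np.array(hi)),cv2.MORPH_CLOSE,np.ones((3,3)))
    m=cv2.morphologyEx(m,cv2.MORPH_OPEN,np.ones((3,3)))
    cs,_=cv2.findContours(m,cv2.RETR_EXTERNAL,cv2.CHAIN_APPROX_NONE)
    cs=[c for c in cs if cv2.contourArea(c)>20]
    return min(cs,key=lambda c:-cv2.pointPolygonTest(c,seed,True))
E
python3 - <<'E'
from h import *
T=vision.read_camera("top");S=vision.read_camera("side")
for d,n,pts in((T,'T',dict(tin=(349,216),tan=(279,260),table=(349,245),table2=(225,200),orange=(271,163),coaster=(203,231))),(S,'S',dict(tin=(295,182),tan=(330,225),table=(270,170),orange=(230,222),coaster=(289,287)))):
    h=cv2.cvtColor(d['image'],cv2.COLOR_RGB2HSV)
    for k,p in pts.items():
        w=h[p[1]-4:p[1]+5,p[0]-4:p[0]+5].reshape(-1,3);print(n,k,w.min(0),w.max(0))
I=T['image'][110:310,180:400,::-1];J=S['image'][120:320,160:380,::-1]
cv2.imwrite("pics/c.png",cv2.resize(np.hstack([I[:, :200],J[:,:200]]),None,fx=2,fy=2,interpolation=cv2.INTER_CUBIC))
E
```

```text
T tin [ 14  89 131] [ 16  98 139]
T tan [ 15 104 157] [ 17 114 161]
T table [ 15 120 138] [ 17 133 151]
T table2 [ 16 123 135] [ 17 134 146]
T orange [ 14 183 162] [ 15 197 165]
T coaster [107 125 106] [109 136 116]
S tin [ 11  89 102] [ 14 103 150]
S tan [ 12 107 174] [ 14 117 184]
S table [ 13 118 154] [ 15 131 169]
S orange [ 11 175 182] [ 12 186 191]
S coaster [108 118 108] [112 136 123]
```

View pics/c.png

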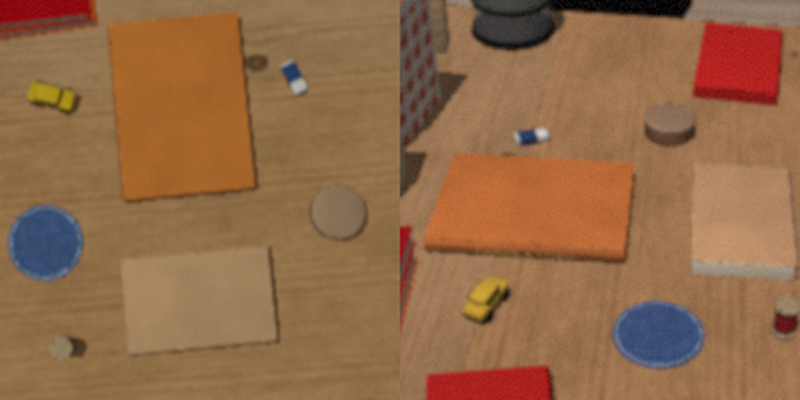

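The enlarged crops show clean outlines: the tin right of the gap at crop (339,212), the coaster at (46,243), and both books' gap faces with dark edge lines.

```bash
cat > m.py <<'E'
from h import *
def cen(c): m=cv2.moments(c);return (m['m10']/m['m00'],m['m01']/m['m00'])
def ctr(d,c,z): # centre on plane: min circle of cast contour
    q=np.array([cast(d,p,z) for p in c[:,0,:]],np.float32);e=cv2.fitEllipse(q*1000);return np.round(e[0],1),np.round(e[1],1)
def measure(T):
    o=blob(T,(10,165,110),(16,255,255),(271,163));t=blob(T,(13,80,150),(19,117,200),(279,260))
    for n,c in(("orange",o),("tan",t)):
        q=np.array([cast(T,p,.022) for p in c[:,0,:]],np.float32)*1000
        r=cv2.minAreaRect(q);print(n,np.round(r[0],1),np.round(r[1],1),round(r[2],2),"corners",np.round(cv2.boxPoints(r),1).tolist())
E
python3 - <<'E'
from m import *
T=vision.read_camera("top");S=vision.read_camera("side")
measure(T)
a=blob(T,(8,50,100),(19,108,150),(349,216));b=blob(T,(100,80,60),(120,255,200),(203,231))
print("tin T",ctr(T,a,.027),cen(a));print("coaster T",ctr(T,b,.0),cen(b))
c=blob(S,(100,80,60),(120,255,200),(289,287));print("coaster S",ctr(S,c,0))
# tin in side: lid = bright top; whole blob
e=blob(S,(5,50,60),(18,110,158),(295,182));print("tin S blob",cv2.boundingRect(e),cen(e))
print("top ellipse",ctr(S,e,.014))
x0,y0,w,h=cv2.boundingRect(e);print("tri tin lid", tri(T,cen(a),S,(x0+w/2,y0+w*.62/2)))
print("tri coaster",tri(T,cen(b),S,cen(c)))
# gap faces in the top view from row profiles: print edges along columns
W=vision.read_camera("wrist");cv2.imwrite("pics/w0.png",W['image'][:,:,::-1]);print(-W['R'].T@W['t'],W['R'].round(2).tolist(),W['fx'])
for nme,s,lo,hi in(("reel",(210,283),(0,0,0),(180,70,255)),("car",(206,158),(22,150,100),(32,255,255)),("rub",(325,147),(100,80,40),(125,255,255))):
    k=blob(T,lo,hi,s);print(nme,cast(T,cen(k),.02).round(3))
E
```

```text
orange [676.2  44.8] [235.8 173.3] 4.66 corners [[551.5999755859375, 121.5999984741211], [565.7000122070312, -51.099998474121094], [800.7000122070312, -32.0], [786.5999755859375, 140.6999969482422]]
tan [425.   27.9] [119.4 188.2] 4.58 corners [[358.0, 117.0], [373.0, -70.69999694824219], [492.1000061035156, -61.099998474121094], [477.0, 126.5]]
tin T (array([ 533. , -155.6]), array([66.6, 67.8])) (348.716744913928, 215.6093896713615)
coaster T (array([501.9, 226.7]), array([87.6, 88.2])) (202.2344827586207, 230.77298850574712)
coaster S (array([501.8, 226.5]), array([87.9, 88.6]))
tin S blob (282, 171, 25, 17) (294.31693989071033, 179.46338797814207)
top ellipse (array([ 534.4, -167.6]), array([68.5, 78.4]))
tri tin lid [ 0.53315173 -0.1561466   0.02338476]
tri coaster [ 0.50174846  0.22692412 -0.00088508]
[0.13088948 0.64164015 0.38456628] [[0.32, 0.95, -0.0], [0.9, -0.31, 0.3], [0.28, -0.1, -0.95]] 305.30574493725123
reel [ 0.154 -0.   ]
car [0.694 0.215]
rub [ 0.718 -0.101]
```

Emit:
drive_tool(
  moves=[
    {"x": -15,"y": -14,"rz": 0.04,"fingers": 0.42},
    {"x": -45,"y": -42,"rz": 0.11,"fingers": 0.42},
    {"x": -80,"y": -75,"rz": 0.19,"fingers": 0.42},
    {"x": -120,"y": -113,"rz": 0.29,"fingers": 0.42},
    {"x": -160,"y": -150,"rz": 0.385,"fingers": 0.42},
    {"x": -200,"y": -188,"rz": 0.48,"fingers": 0.42},
    {"x": -240,"y": -226,"rz": 0.58,"fingers": 0.42},
    {"x": -280,"y": -263,"rz": 0.675,"fingers": 0.42},
    {"x": -320,"y": -301,"rz": 0.77,"fingers": 0.42},
    {"x": -360,"y": -338,"rz": 0.87,"fingers": 0.42},
    {"x": -400,"y": -376,"rz": 0.96,"fingers": 0.42},
    {"x": -440,"y": -414,"rz": 1.06,"fingers": 0.42},
    {"x": -468,"y": -440,"rz": 1.125,"fingers": 0.42},
    {"x": -480,"y": -451,"rz": 1.155,"fingers": 0.42},
    {"x": -483,"y": -454,"rz": 1.162,"fingers": 0.42},
    {"x": -483,"y": -454,"rz": 1.162,"fingers": 0.42},
  ],
)

```text
invalid input at $.moves[0]: expected keys x, y, z, rx, ry, rz, fingers
```

```bash
python3 - <<'E'
from m import *
W=vision.read_camera("wrist");cv2.imwrite("pics/w1.png",W['image'][:,:,::-1]);o=sensors.get_obs();print(o['tool_pos'],o['tool_rot'],o['grip_width'])
import pickle;pickle.dump(W,open('w1.pkl','wb'))
E
```

```text
[0.20865346 0.61555751 0.23042088] [-1.79990625e+02  3.23359739e-03  1.61278309e+02] 0.08696751292852471
```

View pics/w1.png

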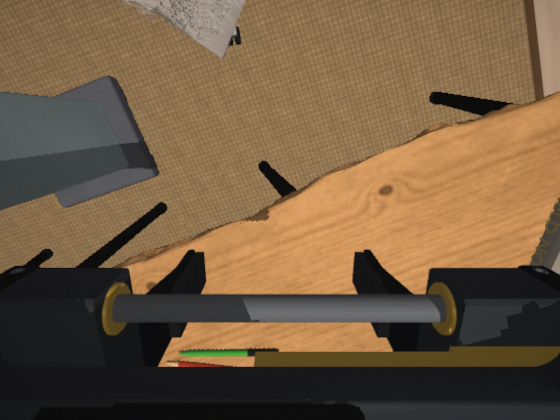

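The picture is of the start pose, because the move was refused for missing keys. The fingers are at rows 250–340 and the camera looks ahead along tool +x. I'm resending with full rows.

Emit:
drive_tool(
  moves=[
    {"x": -15,"y": -14,"z": 0,"rx": 0,"ry": 0,"rz": 0.04,"fingers": 0.42},
    {"x": -45,"y": -42,"z": 0,"rx": 0,"ry": 0,"rz": 0.11,"fingers": 0.42},
    {"x": -80,"y": -75,"z": 0,"rx": 0,"ry": 0,"rz": 0.19,"fingers": 0.42},
    {"x": -120,"y": -113,"z": 0,"rx": 0,"ry": 0,"rz": 0.29,"fingers": 0.42},
    {"x": -160,"y": -150,"z": 0,"rx": 0,"ry": 0,"rz": 0.385,"fingers": 0.42},
    {"x": -200,"y": -188,"z": 0,"rx": 0,"ry": 0,"rz": 0.48,"fingers": 0.42},
    {"x": -240,"y": -226,"z": 0,"rx": 0,"ry": 0,"rz": 0.58,"fingers": 0.42},
    {"x": -280,"y": -263,"z": 0,"rx": 0,"ry": 0,"rz": 0.675,"fingers": 0.42},
    {"x": -320,"y": -301,"z": 0,"rx": 0,"ry": 0,"rz": 0.77,"fingers": 0.42},
    {"x": -360,"y": -338,"z": 0,"rx": 0,"ry": 0,"rz": 0.87,"fingers": 0.42},
    {"x": -400,"y": -376,"z": 0,"rx": 0,"ry": 0,"rz": 0.96,"fingers": 0.42},
    {"x": -440,"y": -414,"z": 0,"rx": 0,"ry": 0,"rz": 1.06,"fingers": 0.42},
    {"x": -468,"y": -440,"z": 0,"rx": 0,"ry": 0,"rz": 1.125,"fingers": 0.42},
    {"x": -480,"y": -451,"z": 0,"rx": 0,"ry": 0,"rz": 1.155,"fingers": 0.42},
    {"x": -483,"y": -454,"z": 0,"rx": 0,"ry": 0,"rz": 1.162,"fingers": 0.42},
    {"x": -483,"y": -454,"z": 0,"rx": 0,"ry": 0,"rz": 1.162,"fingers": 0.42},
  ],
)

```text
time_s: 2.4
tool_pos: [0.52, 0.0322, 0.2304]
tool_rot: [-180.0, -0.0, 94.8]
force: [0.3, 0.5, 0.5]
grip_width: 0.0255
grasp_force: 0.0
```

Emit:
drive_tool(
  moves=[
    {"x": -20,"y": 0,"z": 0,"rx": 0,"ry": 0,"rz": 0,"fingers": 0.42},
    {"x": -60,"y": -1,"z": 0,"rx": 0,"ry": 0,"rz": 0,"fingers": 0.42},
    {"x": -105,"y": -2,"z": 0,"rx": 0,"ry": 0,"rz": 0,"fingers": 0.42},
    {"x": -150,"y": -3,"z": 0,"rx": 0,"ry": 0,"rz": 0,"fingers": 0.42},
    {"x": -195,"y": -4,"z": 0,"rx": 0,"ry": 0,"rz": 0,"fingers": 0.42},
    {"x": -235,"y": -5,"z": 0,"rx": 0,"ry": 0,"rz": 0,"fingers": 0.42},
    {"x": -252,"y": -6,"z": 0,"rx": 0,"ry": 0,"rz": 0,"fingers": 0.42},
    {"x": -257,"y": -6,"z": 0,"rx": 0,"ry": 0,"rz": 0,"fingers": 0.42},
    {"x": -257,"y": -6,"z": 0,"rx": 0,"ry": 0,"rz": 0,"fingers": 0.42},
  ],
)

```text
time_s: 3.52
tool_pos: [0.5359, -0.2243, 0.2303]
tool_rot: [-180.0, -0.1, 94.8]
force: [-0.2, -0.8, -0.5]
grip_width: 0.0251
grasp_force: 0.0
```

```bash
python3 - <<'E'
from m import *
W=vision.read_camera("wrist");cv2.imwrite("pics/w2.png",W['image'][:,:,::-1]);o=sensors.get_obs();print(o['tool_pos'],o['tool_rot'],o['grip_width'])
import pickle;pickle.dump(W,open('w2.pkl','wb'))
E
```

```text
[ 0.53594949 -0.22403409  0.23039268] [ 1.79997524e+02 -6.72448212e-02  9.48515322e+01] 0.02527792323823865
```

View pics/w2.png

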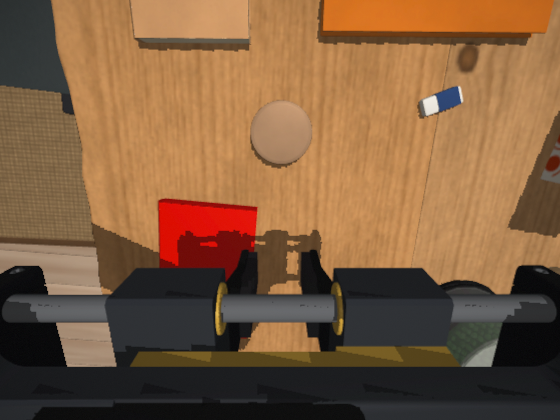

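The wrist view is sharp: tin at (281,132), tan book's gap edge at column 249, orange book's at column 322. A red book lies close at the lower left, with its corner at (257,207), so I need to check finger clearance.

```bash
python3 - <<'E'
from m import *
import pickle;W=pickle.load(open('w2.pkl','rb'))
h=cv2.cvtColor(W['image'],cv2.COLOR_RGB2HSV)
for p in((281,132),(281,90),(200,20),(400,15),(230,215)):print(p,h[p[1],p[0]])
a=cv2.cvtColor(W['image'],cv2.COLOR_RGB2LAB).astype(int)
for r in (5,15,25):
  g=np.abs(np.diff(a[r],axis=0)).sum(1)
  for lo,hi in((235,262),(310,335)):
    k=np.arange(lo,hi);j=g[lo:hi];s=j>25;c=(k[s]*j[s]).sum()/j[s].sum()+.5;print(r,lo,[(int(x),int(y)) for x,y in zip(k[s],j[s])],round(c,1),cast(W,(c,r),.022).round(4),cast(W,(c,r),0).round(4))
for z in(0,.022):print("red corner",z,cast(W,(257,207),z).round(3),cast(W,(160,200),z).round(3))
m=(((h[:,:,1]<int(h[132,281,1])+14)&(h[:,:,1]>40)&(h[:,:,2]>60))*255).astype(np.uint8)
m=cv2.morphologyEx(m,cv2.MORPH_OPEN,np.ones((5,5)))
cs=cv2.findContours(m,0,1)[0];c=[c for c in cs if cv2.pointPolygonTest(c,(281,132),False)>0][0]
print(cv2.boundingRect(c),ctr(W,c,.027))
E
```

```text
(281, 132) [ 14 105 180]
(281, 90) [ 14 147 180]
(200, 20) [ 14 127 211]
(400, 15) [ 13 214 217]
(230, 215) [  1 244 228]
5 235 [(247, 53)] 247.5 [ 0.4874 -0.0333] [ 0.4848 -0.0267]
5 310 [(318, 55), (319, 38), (323, 83)] 321.1 [ 0.5625 -0.0269] [ 0.5645 -0.0199]
15 235 [(247, 58), (248, 42)] 247.9 [ 0.4883 -0.0422] [ 0.4858 -0.0361]
15 310 [(317, 56), (318, 38), (322, 66), (323, 42)] 320.6 [ 0.5631 -0.0358] [ 0.5651 -0.0293]
25 235 [(247, 51)] 247.5 [ 0.4883 -0.0513] [ 0.4859 -0.0457]
25 310 [(317, 54), (318, 38), (322, 92)] 320.2 [ 0.5639 -0.0449] [ 0.566  -0.0389]
red corner 0 [ 0.51  -0.253] [ 0.383 -0.255]
red corner 0.022 [ 0.511 -0.247] [ 0.392 -0.248]
(251, 101, 61, 63) (array([ 532.3, -156.3]), array([68.1, 68.8]))
```

Emit:
drive_tool(
  moves=[
    {"x": 4,"y": 1,"z": 20,"rx": 0,"ry": 0,"rz": 0,"fingers": 0.42},
    {"x": 8,"y": 2,"z": 55,"rx": 0,"ry": 0,"rz": 0,"fingers": 0.42},
    {"x": 10,"y": 3,"z": 95,"rx": 0,"ry": 0,"rz": 0,"fingers": 0.42},
    {"x": 10,"y": 3,"z": 135,"rx": 0,"ry": 0,"rz": 0,"fingers": 0.42},
    {"x": 10,"y": 3,"z": 170,"rx": 0,"ry": 0,"rz": 0,"fingers": 0.42},
    {"x": 10,"y": 3,"z": 195,"rx": 0,"ry": 0,"rz": 0,"fingers": 0.42},
    {"x": 10,"y": 3,"z": 208,"rx": 0,"ry": 0,"rz": 0,"fingers": 0.42},
    {"x": 10,"y": 3,"z": 215,"rx": 0,"ry": 0,"rz": 0,"fingers": 0.42},
    {"x": 10,"y": 3,"z": 215,"rx": 0,"ry": 0,"rz": 0,"fingers": 0.42},
  ],
)

```text
time_s: 4.7
tool_pos: [0.5381, -0.2155, 0.0159]
tool_rot: [180.0, -0.0, 94.7]
force: [-0.3, 0.1, -0.1]
grip_width: 0.0252
grasp_force: 0.0
```

Emit:
drive_tool(
  moves=[
    {"x": 5,"y": 0,"z": 0,"rx": 0,"ry": 0,"rz": 0,"fingers": 0.42},
    {"x": 10,"y": 0,"z": 0,"rx": 0,"ry": 0,"rz": 0,"fingers": 0.42},
    {"x": 14,"y": 0,"z": 0,"rx": 0,"ry": 0,"rz": 0,"fingers": 0.42},
    {"x": 18,"y": 0,"z": 0,"rx": 0,"ry": 0,"rz": 0,"fingers": 0.42},
    {"x": 23,"y": 0.5,"z": 0,"rx": 0,"ry": 0,"rz": 0,"fingers": 0.42},
    {"x": 28,"y": 1,"z": 0,"rx": 0,"ry": 0,"rz": 0,"fingers": 0.42},
    {"x": 34,"y": 1.5,"z": 0,"rx": 0,"ry": 0,"rz": 0,"fingers": 0.42},
    {"x": 40,"y": 2,"z": 0,"rx": 0,"ry": 0,"rz": 0,"fingers": 0.42},
    {"x": 46,"y": 2.5,"z": 0,"rx": 0,"ry": 0,"rz": 0,"fingers": 0.42},
    {"x": 52,"y": 3,"z": 0,"rx": 0,"ry": 0,"rz": 0,"fingers": 0.42},
    {"x": 57,"y": 3.5,"z": 0,"rx": 0,"ry": 0,"rz": 0,"fingers": 0.42},
    {"x": 60,"y": 3.5,"z": 0,"rx": 0,"ry": 0,"rz": 0,"fingers": 0.42},
    {"x": 60,"y": 3.5,"z": 0,"rx": 0,"ry": 0,"rz": 0,"fingers": 0.42},
  ],
)

```text
time_s: 6.32
tool_pos: [0.5362, -0.1552, 0.0155]
tool_rot: [-180.0, -0.0, 94.7]
force: [-0.5, -0.3, 0.8]
grip_width: 0.0255
grasp_force: 0.0
```

```bash
python3 - <<'E'
from m import *
W=vision.read_camera("wrist");cv2.imwrite("pics/w3.png",W['image'][:,:,::-1]);o=sensors.get_obs();print(o['tool_pos'],o['tool_rot'],o['grip_width'])
import pickle;pickle.dump(W,open('w3.pkl','wb'))
E
```

```text
[ 0.53611792 -0.15539237  0.01546574] [-1.79989777e+02 -2.65777709e-02  9.47102499e+01] 0.02523226283851708
```

View pics/w3.png

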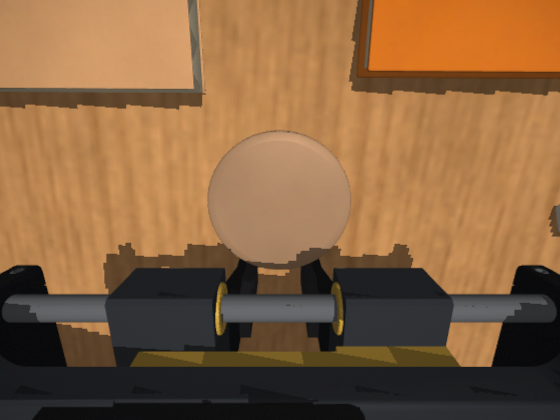

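The tin is seated against both fingers at (279,200). The tan top edge is at about (192,88) and the orange one at about (370,72), so the tin is well centred on the gap.

```bash
python3 - <<'E'
from m import *
import pickle;W=pickle.load(open('w3.pkl','rb'))
f=lambda p,z:(cast(W,p,z)*1000).round(1)
print("tin",f((208.5,198),.027),f((350.5,198),.027),"front",f((279.5,130.5),.027))
print("tan",f((188.5,5),.022),f((193,87),.022),"bot",f((202.5,92),0));print("or",f((371.5,5),.022),f((370.5,70),.022),"bot",f((359,76),0))
a=cv2.cvtColor(W['image'],cv2.COLOR_RGB2LAB).astype(int)
for r in(10,40,65):
  g=np.abs(np.diff(a[r],axis=0)).sum(1)
  print(r,[(i,int(g[i]),f((i+.5,r),.022).tolist()) for i in list(range(180,215))+list(range(348,380)) if g[i]>30])
E
```

```text
tin [ 498.7 -112.2] [ 566.9 -106.5] front [530.2 -78.1]
tan [488.1 -31. ] [490.  -62.7] bot [489.  -63.1]
or [564.3 -24.7] [568.1 -49.2] bot [568.5 -48.9]
10 [(187, 68, [487.7, -32.9]), (188, 44, [488.1, -32.8]), (196, 59, [491.5, -32.6]), (355, 55, [557.9, -27.1]), (356, 38, [558.3, -27.0]), (368, 36, [563.4, -26.6]), (371, 35, [564.6, -26.5]), (372, 81, [565.0, -26.5]), (373, 45, [565.4, -26.4])]
40 [(189, 67, [488.5, -44.0]), (190, 54, [488.9, -44.0]), (198, 60, [492.3, -43.7]), (199, 40, [492.8, -43.7]), (350, 33, [557.5, -38.3]), (365, 38, [564.0, -37.8]), (368, 31, [565.3, -37.7]), (369, 41, [565.7, -37.6]), (370, 76, [566.1, -37.6])]
65 [(191, 61, [489.3, -53.8]), (192, 31, [489.8, -53.7]), (200, 68, [493.3, -53.4]), (202, 36, [494.1, -53.4]), (350, 59, [559.0, -48.0]), (351, 41, [559.5, -47.9]), (363, 40, [564.7, -47.5]), (366, 34, [566.0, -47.4]), (367, 53, [566.5, -47.4]), (368, 70, [566.9, -47.3])]
```

Emit:
drive_tool(
  moves=[
    {"x": 5,"y": 0,"z": 0,"rx": 0,"ry": 0,"rz": 0,"fingers": 0.42},
    {"x": 12,"y": 0,"z": 0,"rx": 0,"ry": 0,"rz": 0,"fingers": 0.42},
    {"x": 20,"y": 0,"z": 0,"rx": 0,"ry": 0,"rz": 0,"fingers": 0.42},
    {"x": 29,"y": 0,"z": 0,"rx": 0,"ry": 0,"rz": 0,"fingers": 0.42},
    {"x": 38,"y": 0,"z": 0,"rx": 0,"ry": 0,"rz": 0,"fingers": 0.42},
    {"x": 47,"y": 0,"z": 0,"rx": 0,"ry": 0,"rz": 0,"fingers": 0.42},
    {"x": 56,"y": 0,"z": 0,"rx": 0,"ry": 0,"rz": 0,"fingers": 0.42},
    {"x": 65,"y": 0,"z": 0,"rx": 0,"ry": 0,"rz": 0,"fingers": 0.42},
    {"x": 74,"y": 0,"z": 0,"rx": 0,"ry": 0,"rz": 0,"fingers": 0.42},
    {"x": 83,"y": 0,"z": 0,"rx": 0,"ry": 0,"rz": 0,"fingers": 0.42},
    {"x": 92,"y": 0,"z": 0,"rx": 0,"ry": 0,"rz": 0,"fingers": 0.42},
    {"x": 101,"y": 0,"z": 0,"rx": 0,"ry": 0,"rz": 0,"fingers": 0.42},
    {"x": 110,"y": 0,"z": 0,"rx": 0,"ry": 0,"rz": 0,"fingers": 0.42},
    {"x": 119,"y": 0,"z": 0,"rx": 0,"ry": 0,"rz": 0,"fingers": 0.42},
    {"x": 128,"y": 0,"z": 0,"rx": 0,"ry": 0,"rz": 0,"fingers": 0.42},
    {"x": 137,"y": 0,"z": 0,"rx": 0,"ry": 0,"rz": 0,"fingers": 0.42},
    {"x": 146,"y": 0,"z": 0,"rx": 0,"ry": 0,"rz": 0,"fingers": 0.42},
    {"x": 154,"y": 0,"z": 0,"rx": 0,"ry": 0,"rz": 0,"fingers": 0.42},
    {"x": 160,"y": 0,"z": 0,"rx": 0,"ry": 0,"rz": 0,"fingers": 0.42},
    {"x": 160,"y": 0,"z": 0,"rx": 0,"ry": 0,"rz": 0,"fingers": 0.42},
  ],
)

```text
time_s: 8.88
tool_pos: [0.5231, 0.0044, 0.0156]
tool_rot: [180.0, -0.0, 94.8]
force: [-0.3, 0.8, -0.8]
grip_width: 0.0254
grasp_force: 0.0
```

```bash
python3 - <<'E'
from m import *
W=vision.read_camera("wrist");cv2.imwrite("pics/w4.png",W['image'][:,:,::-1]);o=sensors.get_obs();print(o['tool_pos'],o['tool_rot'],o['force'])
E
```

```text
[0.52315365 0.00395451 0.01561942] [ 1.79990901e+02 -8.29482076e-03  9.47208932e+01] [-0.8594273  -1.20845956  0.19732008]
```

View pics/w4.png

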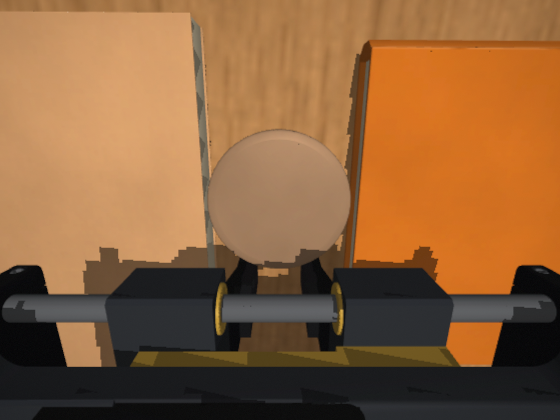

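The tin is inside the gap at (279,199), still seated and clear of both faces. About 177 mm remains, with a 3 mm lateral shift after the exit.

Emit:
drive_tool(
  moves=[
    {"x": 5,"y": 0,"z": 0,"rx": 0,"ry": 0,"rz": 0,"fingers": 0.42},
    {"x": 13,"y": 0,"z": 0,"rx": 0,"ry": 0,"rz": 0,"fingers": 0.42},
    {"x": 23,"y": 0,"z": 0,"rx": 0,"ry": 0,"rz": 0,"fingers": 0.42},
    {"x": 34,"y": 0,"z": 0,"rx": 0,"ry": 0,"rz": 0,"fingers": 0.42},
    {"x": 45,"y": 0,"z": 0,"rx": 0,"ry": 0,"rz": 0,"fingers": 0.42},
    {"x": 56,"y": 0,"z": 0,"rx": 0,"ry": 0,"rz": 0,"fingers": 0.42},
    {"x": 67,"y": 0,"z": 0,"rx": 0,"ry": 0,"rz": 0,"fingers": 0.42},
    {"x": 78,"y": 0,"z": 0,"rx": 0,"ry": 0,"rz": 0,"fingers": 0.42},
    {"x": 89,"y": 0,"z": 0,"rx": 0,"ry": 0,"rz": 0,"fingers": 0.42},
    {"x": 100,"y": 0,"z": 0,"rx": 0,"ry": 0,"rz": 0,"fingers": 0.42},
    {"x": 111,"y": 0,"z": 0,"rx": 0,"ry": 0,"rz": 0,"fingers": 0.42},
    {"x": 122,"y": -0.5,"z": 0,"rx": 0,"ry": 0,"rz": 0,"fingers": 0.42},
    {"x": 132,"y": -1,"z": 0,"rx": 0,"ry": 0,"rz": 0,"fingers": 0.42},
    {"x": 142,"y": -1.5,"z": 0,"rx": 0,"ry": 0,"rz": 0,"fingers": 0.42},
    {"x": 151,"y": -2,"z": 0,"rx": 0,"ry": 0,"rz": 0,"fingers": 0.42},
    {"x": 159,"y": -2.5,"z": 0,"rx": 0,"ry": 0,"rz": 0,"fingers": 0.42},
    {"x": 166,"y": -3,"z": 0,"rx": 0,"ry": 0,"rz": 0,"fingers": 0.42},
    {"x": 172,"y": -3,"z": 0,"rx": 0,"ry": 0,"rz": 0,"fingers": 0.42},
    {"x": 176,"y": -3,"z": 0,"rx": 0,"ry": 0,"rz": 0,"fingers": 0.42},
    {"x": 176,"y": -3,"z": 0,"rx": 0,"ry": 0,"rz": 0,"fingers": 0.42},
  ],
)

```text
time_s: 11.42
tool_pos: [0.5056, 0.1793, 0.0155]
tool_rot: [180.0, -0.0, 94.7]
force: [0.2, -0.5, 0.1]
grip_width: 0.0248
grasp_force: 0.0
```

```bash
python3 - <<'E'
from m import *
W=vision.read_camera("wrist");cv2.imwrite("pics/w5.png",W['image'][:,:,::-1]);o=sensors.get_obs();print(o['tool_pos'],o['tool_rot'],o['force'])
E
```

```text
[0.5056646  0.1790474  0.01555649] [ 1.79998064e+02 -1.15281971e-02  9.47042258e+01] [-0.49160958 -0.15756518 -0.31934306]
```

View pics/w5.png

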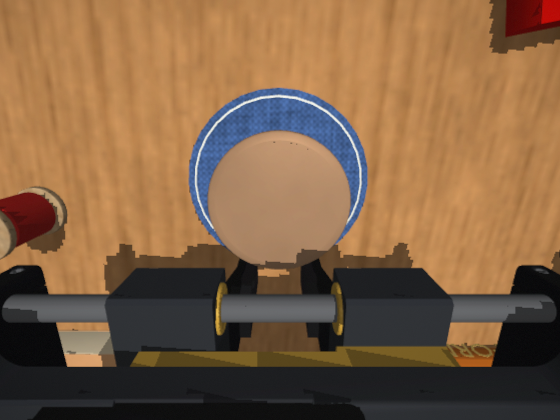

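The tin stands over the coaster. The coaster spans columns 190–367 with its far edge at row 88, and the tin spans 208–351 with its front at row 131. I'll compute the offset on their own planes.

```bash
python3 - <<'E'
from m import *
W=vision.read_camera("wrist");f=lambda p,z:cast(W,p,z)*1000
u=np.array([-.082,.9966])
c=f((278.5,88),0)-50*u;t=f((279.5,130.5),.027)-35.2*u   # from far edges
print("far-edge centres",c,t,c-t)
print("lateral mids",(f((190,178),0)+f((367,178),0))/2,(f((208.5,198),.027)+f((350.5,198),.027))/2)
E
```

```text
far-edge centres [501.63464853 226.53762841] [502.58919528 221.13203933] [-0.95454675  5.40558908]
lateral mids [501.37987772 229.65930427] [502.3083151 224.9537938]
```

Another 5 mm along x centres the tin. After that I back off and raise the tool.

Emit:
drive_tool(
  moves=[
    {"x": 2,"y": 0,"z": 0,"rx": 0,"ry": 0,"rz": 0,"fingers": 0.42},
    {"x": 4,"y": 0,"z": 0,"rx": 0,"ry": 0,"rz": 0,"fingers": 0.42},
    {"x": 5,"y": 0,"z": 0,"rx": 0,"ry": 0,"rz": 0,"fingers": 0.42},
    {"x": 5,"y": 0,"z": 0,"rx": 0,"ry": 0,"rz": 0,"fingers": 0.42},
    {"x": 0,"y": 0,"z": 0,"rx": 0,"ry": 0,"rz": 0,"fingers": 0.42},
    {"x": -10,"y": 0,"z": 0,"rx": 0,"ry": 0,"rz": 0,"fingers": 0.42},
    {"x": -20,"y": 0,"z": 0,"rx": 0,"ry": 0,"rz": 0,"fingers": 0.42},
    {"x": -30,"y": 0,"z": -10,"rx": 0,"ry": 0,"rz": 0,"fingers": 0.42},
    {"x": -40,"y": 0,"z": -40,"rx": 0,"ry": 0,"rz": 0,"fingers": 0.42},
    {"x": -60,"y": 0,"z": -80,"rx": 0,"ry": 0,"rz": 0,"fingers": 0.42},
    {"x": -80,"y": 0,"z": -120,"rx": 0,"ry": 0,"rz": 0,"fingers": 0.42},
    {"x": -95,"y": 0,"z": -150,"rx": 0,"ry": 0,"rz": 0,"fingers": 0.42},
    {"x": -100,"y": 0,"z": -160,"rx": 0,"ry": 0,"rz": 0,"fingers": 0.42},
    {"x": -100,"y": 0,"z": -160,"rx": 0,"ry": 0,"rz": 0,"fingers": 0.42},
  ],
)

```text
time_s: 13.28
tool_pos: [0.514, 0.0791, 0.1758]
tool_rot: [180.0, -0.1, 94.7]
force: [-0.8, 0.6, -0.3]
grip_width: 0.0249
grasp_force: 0.0
```

```bash
python3 - <<'E'
from m import *
W=vision.read_camera("wrist");cv2.imwrite("pics/w6.png",W['image'][:,:,::-1])
E
```

```text
(no output)
```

View pics/w6.png

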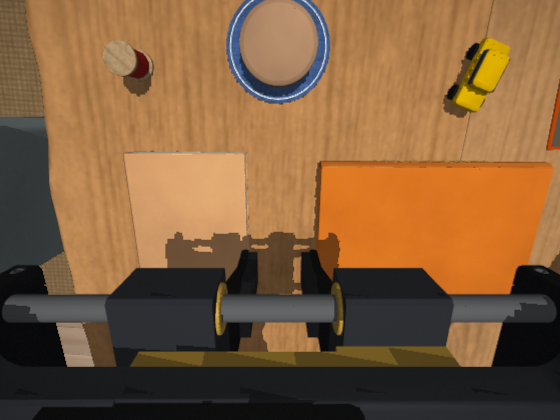

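The tin, at (279,42), sits well inside the coaster ring. The reel and the car stand undisturbed and the tool is clear, so I'm handing in.

```bash
python3 -c "
from cell import workorder;print(workorder.sign_off())"
```

```text
the job is handed in; nothing more can be done
None
```

I pushed the tin through the gap onto the blue coaster, where the last wrist picture shows it fully inside the edge, with the reel and car in place; the eraser was out of view but well off the push path. I handed the job in at about 13 s; no verdict came back.

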